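# Find the heavy side of an eccentric rotor and hold it down

## Task

Draw the red-knobbed lock pin out of the balancing stand towards its front and lay it gently in the black-matted tray on the stand's housing. Then turn the freed rotor by hand to find by feel where its hidden eccentric weight sits (bearing drag always stops it short, on either side), and finish while still holding the rotor in the gripper, quite still, with its heavy side straight down, so that I can scribe the zero mark on top. Leave the marker, the tape roll and the torque wrench where they are.

Things in the scene. Friction and masses are not known exactly. Their poses are not given: they have to be found in the camera images.
- stand: balancing stand, fixed: white drive housing (155 mm deep, 252 mm wide, top 110 mm high) with a tray at the left of its top and a grey base plate (126 x 124 mm, top 124 mm high) at the right, whose aluminium pedestal (36 mm wide, 228 mm high, 24 to 56 mm behind the rotor's middle) carries the rotor. Origin on the bench under the rotor's middle; x to the back along the spindle, y left, z up
- spindle_axis (a point): centre of the rotor on the spindle axis (the stand's x), 210 mm above the bench. The rotor is a closed disc 110 mm in diameter, 16 mm thick, with flat sides, dark steel rim and aluminium covers; it can be gripped from above across its thickness at the rim; its hub stands 12 mm out of the front. The eccentric weight inside cannot be seen and sits elsewhere on the rotor every time
- rotor (a joint): angle of the rotor (rad), 0 at the start, growing clockwise seen from the front, no end stops. Let go, it sinks towards heavy side down within 3 s, but friction stops it 15 to 34 degrees short, on whichever side it came from, equally far on both. Within as much of heavy side up it also stays put. Weight: 0.05 to 0.105 N m at most; friction 0.03 N m. The pin leaves about 2 degrees of play
- rotor_mark (a point): the red graduation line on the edge of the rim, 55 mm from the axis, on top while the rotor's angle is 0; it turns with the rotor. White lines follow every 15 degrees, on the front and on the edge, longer ones every 45 degrees. The line tells the rotor's angle, not where the weight is
- lock_post (a point): middle of the top of the aluminium lock post, 210 mm above the bench: 26 mm wide, 24 mm deep along the stand's x, in front of the rotor at its left (6 mm before its face). The level bore for the pin, 10 mm wide and 24 mm long, lies 13 mm below this point
- pin_knob (a point): middle of the red knob of the lock pin: 24 mm in diameter, 24 mm long, level; its x axis points along the pin to the tip. The steel pin, 8 mm thick, ends 66 mm from this point. It goes loosely through the lock post 12 mm deep into a hole in the rotor and is held by nothing else; drawn 45 mm to the front it is clear. 50 g; lying flat, this point is 12 mm above what it lies on
- pin_seat (a point): where the middle of the knob is while the pin is home: in the stand's frame 62 mm in front, 36 mm to the left, 197 mm up
- tray (a point): middle of the tray's floor, a black rubber mat 112 mm above the bench, 143 mm along the stand's x and 114 mm along its y, between low aluminium lips (5 mm above the mat) at front, back and left and the base plate (12 mm above the mat) at the right; the pin fits in lying along x
- marker_black: black marker pen, 134 mm long, 14 mm high, lying on the bench in front of the stand; leave it. Origin at the centre of its underside, its length along y
- kapton_roll: roll of amber tape lying flat on the bench to the left of the stand, 66 mm in diameter, 13 mm high; leave it. Origin at the centre of its underside
- torque_wrench: torque wrench with a red handle, 146 mm long, 21 mm high, on the bench in front of the stand (leave it). Origin at the centre of its underside, length along y. Mind the large fixed monitor between robot and stand: an upright screen 545 mm wide, from 100 to 420 mm above the bench; hand and arm must pass above or clear of it
Mind the look-alikes: they are no part of the job. There is more than one size of the part that bears pin_knob; the job needs the larger.

How it is judged (in metres and radians):
On the way, in this order (a step that is already met when the one before it is completed fails the run):
1. the lock pin has been drawn out, at least 55 mm from its seat (distance between pin_knob and pin_seat above 0.055 m), for 0.1 s.
2. the pin lies in the tray, let go and at rest (x of pin_knob in the frame of tray between -0.075 and 0.075 m and y of pin_knob in the frame of tray between -0.058 and 0.058 m and z of pin_knob in the frame of tray below 0.018 m and contact force between the fingers and pin below 0.05 N and linear speed of pin below 0.03 m/s), for 0.2 s.
At the end, for the whole second after the job is handed in: The fingers grip the rotor (more than 2 N) and hold it still (under 0.05 rad/s) with its heavy side within 10 degrees (0.175 rad) of straight down; the lock pin lies let go and at rest in the tray (middle of its knob over the mat, less than 18 mm above it) (all of step 2 and angle between slug_g's own z axis and vertical above 2.9666 rad and contact force between the fingers and rotor above 2 N and velocity of joint rotor between -0.05 and 0.05 rad/s); the arm keeps its last pose, push and grip.
It fails at once if the marker, the tape roll or the torque wrench is moved by more than 25 mm (distance of any of marker_black, kapton_roll, torque_wrench from where it was at the start of the episode above 0.025 m).
It fails at once if the pin is dropped (falls freely faster than 0.8 m/s) (linear speed of pin above 0.8 m/s and contact force between the fingers and pin below 0.05 N).
It also fails if it takes over 72 s, if anything falls off the work surface, if the arm or the gripper's body presses on something with over 40 N, if the wrist force passes 120 N, or if a joint passes its speed limit or range.

## Robot

A 6-joint arm with a two-finger parallel gripper is mounted at the origin on the work surface; the furniture and walls round the work are solid. World frame = base frame: x ahead of the robot, y to its left, z up, the work surface at z = 0. Lengths are in m, angles in degrees, forces in N, time in s.
With the tool pointing down it reaches from about 0.375 to 0.975 m from the base axis. Payload 3.8 kg.
Tool frame: the origin (TCP) lies between the finger pads; the fingertips stand 8 mm ahead of it and the grasp point (between the pads) lies 11 mm behind it; z points along the fingers, y is the line along which they close (so a half turn about z gives the same grasp; the last joint's range is limited). The gripper opens to 85 mm and grips with 20 to 120 N. Pads are 22 mm wide; open, the fingers measure 114 mm over their backs; the gripper's body (76 mm by 85 mm) begins 54 mm behind the grasp point. The pads swing forward as they close: fully open they stand 13 mm farther back than shut.
Start: joints at [71.797, 15.12, 91.902, -0, 72.978, -2.114], TCP at [0.187, 0.649, 0.239] pointing down, gripper open.
Joint ranges: [-150.88, 150.88], [-54.13, 125.18], [17.81, 147.31], [-75.09, 255.09], [0, 152.58], [-146.25, 146.25]. Speed limits (degrees/s): [147.25, 147.25, 180, 180, 180, 180].

## Interface

Orientations are given as [roll, pitch, yaw] about the fixed x, y, z axes, in that order (R = Rz(yaw) Ry(pitch) Rx(roll)).
In Python, from station import get_state, imaging, order gives the robot as it stands.
- The arm moves only by the tool play_rows, never from a script. Its argument "motion" is one flat list of numbers, 5 for each row, row after row: the shift along the world's x, y, z in mm, then the turn about the world's z in degrees, then the gripper command: -1 is fully open, 1 is shut, values between are in proportion. A call has 1 to 10 rows; each row shifts and turns the commanded pose from where the row before left it; what a row does not reach is not made up. A row lasts 1/12 s, in which the tool goes at most 41.7 mm and 7.16 degrees, less where a joint would pass 70% of its speed; a pose out of reach is approached as far as the arm can. A call is refused whole if a number of a shift passes 41.7 or a number of a turn 7.16, either way. A call with a gripper value outside its range is refused whole. The fingers move at their own pace and stop on an object; "newtons" is the grip in N (left out, the last holds). Time passes only in rows, so rows that do not move let the fingers close. It gives the time, the measured TCP pose, the force, the opening and the grip force at its end, in the units of the state.
- get_state(): the state, without advancing time (a new reading comes with each control period).
- imaging.grab_frame(name): name is "scene" or "top" or "wrist"; returns the picture (400x640x3 uint8, red, green, blue); there is no depth.
- imaging.calibration(name): a dict with "fx", "fy", "cx", "cy" (pixels), "k1" (the pictures are not rectified: a ray, as slopes to the right and down, at radius r is drawn at 1 + k1 r^2 times it, then the intrinsics apply), "rvec" (rotation vector, rad) and "tvec" (3), from world to camera coordinates, as OpenCV has them. Camera axes: x right, y down, z forward; pixel columns grow to the right and rows downward; lengths in m; the calibration is good to about 2 mm. A picture is of the moment at which its call begins: read the wrist's pose just before it. calibration takes no time and is no camera call; for the wrist camera it gives the pose at the moment of the call.
- order.close_job(): hands the job in; it is judged then, once.
The state is a dict: "t": time; "qpos": joint angles; "joint_velocities": joint speeds; "effort": joint torques, N m; "eef_pos": TCP position; "ee_rot": TCP orientation; "contact_force": force on the tool from outside, world axes, zero at the start; "torque": the same for the moment, N m; "gripper_width": finger opening in m; "grip_force": force on a finger pad.
Only numpy, scipy, OpenCV 4.12 (cv2) and the standard library are available. Lean on these libraries where they do the work, as an engineer would, in place of code of your own. Each camera call takes 0.05 s, during which the arm holds its last target. There are 200 camera calls.

## Working session

There is one attempt and no reset: what is moved stays moved. The work goes in short steps, Python scripts to look and compute and a tool call to move; the robot and the scene stay as the last step left them, time stands still between calls to the robot, and variables do not carry over. Pictures are saved under pics/ and viewed, at most 10 in all, crops included, and the job is handed in when it is done.

Besides the shell and the picture viewer there is one more tool, called after "Call:" as a command line: name --argument value ..., lists and objects as JSON in quotes. play_rows: Moves the arm, as the interface text tells. Its arguments: {"type":"object","properties":{"motion":{"type":"array","items":{"type":"number"}},"newtons":{"type":"number"}},"required":["motion"]}

```bash
mkdir -p pics
cat > h.py <<'E'
import numpy as np, cv2
from station import get_state, imaging, order
def cal(n):
    c=imaging.calibration(n); R=cv2.Rodrigues(np.array(c['rvec'],float))[0]; return c,R,np.array(c['tvec'],float).ravel()
def ray(c3,u,v):
    c,R,t=c3; x=np.array([(u-c['cx'])/c['fx'],(v-c['cy'])/c['fy']]); y=x.copy()
    for _ in range(20): y=x/(1+c['k1']*(y@y))
    return -R.T@t, R.T@np.array([y[0],y[1],1])
def plane(c3,u,v,z):
    o,d=ray(c3,u,v); return o+d*(z-o[2])/d[2]
def proj(c3,p):
    c,R,t=c3; q=R@np.array(p)+t; y=q[:2]/q[2]; y=y*(1+c['k1']*(y@y)); return y*[c['fx'],c['fy']]+[c['cx'],c['cy']]
def tri(a,pa,b,pb):
    (o,d),(p,e)=ray(a,*pa),ray(b,*pb)
    s=np.linalg.lstsq(np.array([d,-e]).T,p-o,rcond=None)[0]; A=o+s[0]*d;B=p+s[1]*e
    return (A+B)/2,np.linalg.norm(A-B)
def grab(n,f=None):
    im=cv2.cvtColor(imaging.grab_frame(n),cv2.COLOR_RGB2BGR)
    if f: cv2.imwrite('pics/'+f,im)
    return im
def red(im):
    h=cv2.cvtColor(im,cv2.COLOR_BGR2HSV); m=(((h[...,0]<8)|(h[...,0]>172))&(h[...,1]>140)&(h[...,2]>60)).astype(np.uint8)
    n,l,s,c=cv2.connectedComponentsWithStats(m); return [(c[i].round(1).tolist(),s[i].tolist()) for i in range(1,n) if s[i,4]>8]
E
python3 - <<'E'
from h import *
np.set_printoptions(precision=4,suppress=True)
for n in ('scene','top','wrist'):
    im=grab(n,n+'0.png'); c=cal(n); print(n,-c[1].T@c[2],c[1][2],c[0]['fx'])
    for r in red(im): print(r)
print(get_state())
a=np.hstack([cv2.imread('pics/scene0.png'),cv2.imread('pics/top0.png')])
E
```

```text
scene [-0.3099 -0.7068  0.9833] [ 0.5833  0.4043 -0.7045] 514.2822162863434
([353.4, 193.5], [347, 186, 14, 15, 143])
([298.2, 256.1], [293, 252, 11, 10, 70])
([354.7, 285.6], [341, 274, 30, 25, 321])
top [ 0.2237 -0.2301  1.0475] [ 0.1718  0.0052 -0.9851] 446.043739537336
([50.8, 131.3], [42, 124, 19, 15, 202])
([379.1, 143.7], [378, 141, 3, 6, 10])
([348.1, 179.0], [342, 173, 13, 13, 131])
([372.8, 237.2], [356, 230, 34, 15, 348])
([302.5, 236.8], [298, 233, 10, 9, 82])
wrist [0.1074 0.6713 0.3726] [ 0.3096 -0.0907 -0.9465] 342.97226154538896
{'t': 0.15, 'qpos': array([71.7972, 15.1597, 91.9652,  0.0023, 72.978 , -2.1136]), 'joint_velocities': array([ 0.0473, -0.186 , -0.1534, -0.1101, -0.026 ,  0.0429]), 'effort': array([  0.0005, -51.5906, -36.7958,   0.    ,   0.008 ,   0.    ]), 'eef_pos': array([0.1869, 0.648 , 0.2382]), 'ee_rot': array([-179.8973,   -0.006 ,  163.9102]), 'contact_force': array([-0.0607, -0.533 , -0.0789]), 'torque': array([ 0.0171, -0.005 , -0.003 ]), 'grip_force': 0.0, 'gripper_width': 0.08553107029089288}
```

View pics/scene0.png

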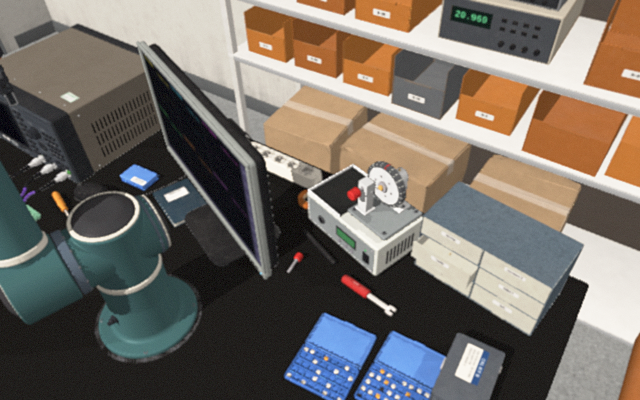

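View pics/top0.png

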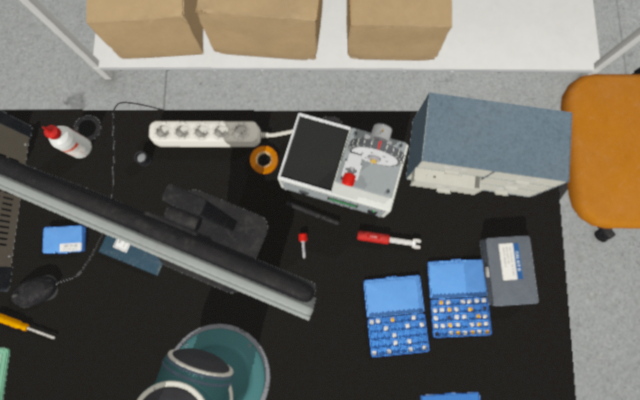

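Look-alike candidates: the red knob on the stand (scene 353,193 / top 348,179), and a smaller knob loose on the bench (scene 298,256 / top 302,237). The one in the lock post is the larger and is in its seat. The other reds are the wrench handle (top 373,237), the bottle cap (top 51,131) and the rotor's red line (top 379,144). I'll confirm with one crop and triangulate.

Run:
```python
from h import *
np.set_printoptions(precision=4,suppress=True)
S=cal('scene');T=cal('top')
s=cv2.imread('pics/scene0.png');t=cv2.imread('pics/top0.png')
a=cv2.resize(s[150:280,285:425],None,fx=2.8,fy=2.8,interpolation=cv2.INTER_CUBIC);b=cv2.resize(t[100:250,265:425],(392,364),interpolation=cv2.INTER_CUBIC)
cv2.imwrite('pics/crop.png',np.hstack([a,b]))
print('knob',tri(S,(353.4,193.5),T,(348.1,179.0)))
print('small',tri(S,(298.2,256.1),T,(302.5,236.8)))
print('mark',plane(T,379.1,143.7,.265), 'wrench',plane(T,390,241,.01),'marker',plane(T,314,212,.01))
# mat contour in top
g=cv2.cvtColor(t,cv2.COLOR_BGR2HSV)
m=np.zeros(g.shape[:2],np.uint8); m[112:195,275:352]=(g[112:195,275:352,2]<70)
n,l,st,c=cv2.connectedComponentsWithStats(m); i=1+np.argmax(st[1:,4]); cs,_=cv2.findContours((l==i).astype(np.uint8),0,1)
r=cv2.minAreaRect(cs[0]);
for p in cv2.boxPoints(r): print('mat',p,plane(T,*p,.112))
print('matc',plane(T,*r[0],.112))
# monitor corners
print('mon top right',plane(T,313,295,.42),plane(T,305,315,.42),plane(T,0,160,.42),plane(T,0,200,.42))
w=cal('wrist');
```

```text
knob (array([ 0.4104, -0.2828,  0.1954]), np.float64(4.716750548207376e-05))
small (array([ 0.313 , -0.1886,  0.014 ]), np.float64(0.0018216935995109206))
mark [ 0.4613 -0.3351  0.265 ] wrench [ 0.3045 -0.3911  0.01  ] marker [ 0.3712 -0.214   0.01  ]
mat [281.6697 175.1009] [ 0.4362 -0.1452  0.112 ]
mat [299.367  116.1101] [ 0.5695 -0.1811  0.112 ]
mat [347.6239 130.5872] [ 0.537  -0.2873  0.112 ]
mat [329.9266 189.578 ] [ 0.4053 -0.2491  0.112 ]
matc [ 0.4861 -0.2156  0.112 ]
mon top right [ 0.1974 -0.2202  0.42  ] [ 0.1705 -0.2095  0.42  ] [0.3861 0.2417 0.42  ] [0.3266 0.2337 0.42  ]
```

View pics/crop.png

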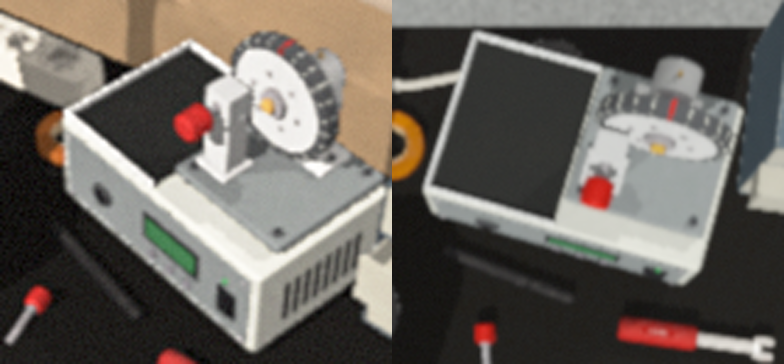

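View pics/wrist0.png

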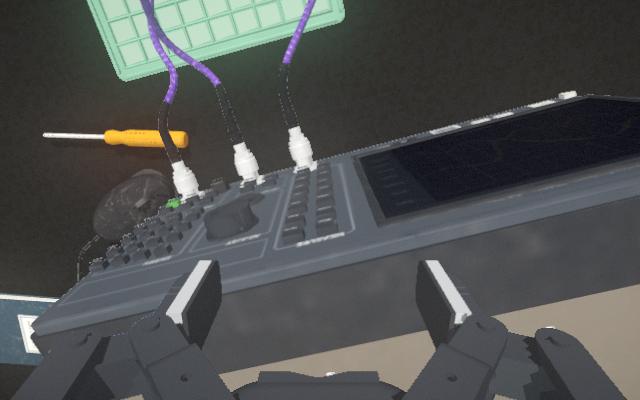

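The crop shows the big red knob seated in the aluminium post (left panel about 190,123; right panel about 596,192). The loose bench pin is clearly smaller (right panel about 484,332). The wrist view shows only the oscilloscope below the start pose.

The geometry is consistent: stand yaw is about -15° and the rotor centre is about (0.461,-0.334). The red line at (0.461,-0.335) agrees. I'll rise first, then cross above the monitor.

Call:
play_rows --motion '[0, 0, 40, 0, -1, 0, 0, 40, 0, -1, 0, 0, 40, 0, -1, 0, 0, 40, 0, -1, 0, 0, 40, 0, -1, 0, 0, 40, 0, -1, 0, 0, 40, 0, -1, 0, 0, 40, 1.1, -1, 20, -20, 10, 0, -1, 30, -30, 0, 0, -1]' --newtons 50

```text
t: 0.98
eef_pos: [0.235, 0.6011, 0.5737]
ee_rot: [179.5, -0.0, 165.3]
contact_force: [2.0, -1.1, 0.3]
gripper_width: 0.0852
grip_force: 0.0
```

Call:
play_rows --motion '[28, -30, 0, 0, -1, 28, -30, 0, 0, -1, 28, -30, 0, 0, -1, 28, -30, 0, 0, -1, 28, -30, 0, 0, -1, 20, -38, 0, 0, -1, 15, -39, 0, 0, -1, 5, -40, 0, 0, -1, 0, -40, 0, 0, -1, 0, -40, 0, 0, -1]'

```text
t: 1.82
eef_pos: [0.416, 0.2514, 0.5685]
ee_rot: [-179.9, -0.0, 165.0]
contact_force: [0.5, -0.5, 0.3]
gripper_width: 0.0854
grip_force: 0.0
```

Call:
play_rows --motion '[0, -40, 0, 0, -1, 0, -40, 0, 0, -1, 0, -40, 0, 0, -1, 0, -40, 0, 0, -1, 0, -40, 0, 0, -1, 0, -40, 0, 0, -1, 0, -40, 0, 0, -1, 0, -40, 0, 0, -1, 0, -40, 0, 0, -1, 0, -40, 0, 0, -1]'

```text
t: 2.65
eef_pos: [0.4151, -0.1485, 0.5693]
ee_rot: [180.0, 0.0, 165.0]
contact_force: [1.1, -0.5, 0.7]
gripper_width: 0.0854
grip_force: 0.0
```

Call:
play_rows --motion '[0, -40, 0, 0, -0.3, 0, -40, 0, 0, -0.3, 0, -40, 0, 0, -0.3, -4, -14, 0, 0, -0.3, 0, 0, -40, 0, -0.3, 0, 0, -40, 0, -0.3, 0, 0, -40, 0, -0.3, 0, 0, -40, 0, -0.3, 0, 0, -30, 0, -0.3, 0, 0, 0, 0, -0.3]'

```text
t: 3.48
eef_pos: [0.4085, -0.2782, 0.3703]
ee_rot: [179.7, -0.8, 165.0]
contact_force: [-0.9, 0.5, -1.0]
gripper_width: 0.055
grip_force: 0.0
```

Run:
```python
from h import *
np.set_printoptions(precision=4,suppress=True)
s=get_state(); print(s['eef_pos'],s['ee_rot'],s['qpos'])
im=grab('wrist','w1.png'); W=cal('wrist')
for r in red(im): print(r, plane(W,*r[0],.197), plane(W,*r[0],.209))
print(proj(W,(.4104,-.2828,.197)))
```

```text
[ 0.4085 -0.2782  0.3703] [179.6756  -0.7992 165.0051] [ -37.1436   -7.3283  102.2197   -0.0008   85.9711 -112.1463]
([363.8, 55.8], [356, 47, 16, 18, 209]) [ 0.3228 -0.215   0.197 ] [ 0.3231 -0.2167  0.209 ]
([248.7, 89.1], [221, 78, 56, 23, 850]) [ 0.3233 -0.3181  0.197 ] [ 0.3236 -0.3158  0.209 ]
([313.8, 177.1], [302, 164, 26, 28, 635]) [ 0.415  -0.2841  0.197 ] [ 0.4118 -0.2831  0.209 ]
([267.8, 263.5], [266, 262, 4, 4, 12]) [ 0.492  -0.3541  0.197 ] [ 0.4858 -0.3505  0.209 ]
([267.0, 275.3], [266, 269, 3, 14, 41]) [ 0.5051 -0.3592  0.197 ] [ 0.4984 -0.3553  0.209 ]
[313.843  172.1684]
```

View pics/w1.png

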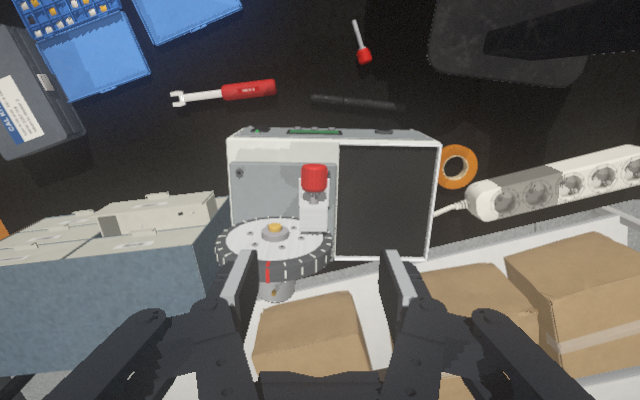

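The wrist view shows the knob at (314,177) on the post, with the rotor's red line at (267,270) and the tray mat at (388,200). Both knob estimates agree within 3 mm, so I'm descending over it.

Call:
play_rows --motion '[3, -5, -30, 0, -0.3, 0, 0, -35, 0, -0.3, 0, 0, -35, 0, -0.3, 0, 0, -30, 0, -0.3, 0, 0, -20, 0, -0.3, 0, 0, 0, 0, -0.3, 0, 0, 0, 0, -0.3, 0, 0, 0, 0, -0.3]'

```text
t: 4.2
eef_pos: [0.4168, -0.2871, 0.2329]
ee_rot: [-179.9, 0.3, 165.0]
contact_force: [0.2, -0.2, 0.9]
gripper_width: 0.0557
grip_force: 0.0
```

Run:
```python
from h import *
np.set_printoptions(precision=4,suppress=True)
s=get_state(); print(s['eef_pos'],s['ee_rot'],s['gripper_width'])
im=grab('wrist'); W=cal('wrist')
for r in red(im): print(r, plane(W,*r[0],.197), plane(W,*r[0],.209))
```

```text
[ 0.4168 -0.2871  0.2329] [-179.8829    0.2822  165.0162] 0.05573461536519651
([392.8, 28.5], [382, 16, 23, 26, 427]) [ 0.3261 -0.2281  0.197 ] [ 0.3268 -0.2307  0.209 ]
([229.7, 76.7], [190, 61, 79, 32, 1721]) [ 0.3266 -0.3061  0.197 ] [ 0.3273 -0.3032  0.209 ]
([324.3, 224.3], [303, 199, 44, 52, 2039]) [ 0.4114 -0.2822  0.197 ] [ 0.4061 -0.281   0.209 ]
```

Call:
play_rows --motion '[-6, 4, 0, 0, -0.3, 0, 0, -18, 0, -0.3, 0, 0, -18, 0, -0.3, 0, 0, 0, 0, -0.3, 0, 0, 0, 0, -0.3]'

```text
t: 4.67
eef_pos: [0.4085, -0.2814, 0.1938]
ee_rot: [180.0, -0.0, 165.0]
contact_force: [-0.1, 0.5, -0.3]
gripper_width: 0.0554
grip_force: 0.0
```

Call:
play_rows --motion '[0, 0, 0, 0, 0.6, 0, 0, 0, 0, 0.6, 0, 0, 0, 0, 0.6, 0, 0, 0, 0, 0.6, 0, 0, 0, 0, 0.6]' --newtons 30

```text
t: 5.08
eef_pos: [0.4097, -0.2823, 0.1946]
ee_rot: [-179.9, 0.1, 165.0]
contact_force: [0.3, -0.5, 3.1]
gripper_width: 0.0226
grip_force: 29.5
```

Call:
play_rows --motion '[-5, 1.3, 0, 0, 0.6, -9.7, 2.6, 0, 0, 0.6, -9.7, 2.6, 0, 0, 0.6, -9.7, 2.6, 0, 0, 0.6, -9.7, 2.6, 0, 0, 0.6, -9.7, 2.6, 0, 0, 0.6, -6, 1.6, 0, 0, 0.6]'

```text
t: 5.67
eef_pos: [0.3474, -0.2649, 0.1927]
ee_rot: [180.0, -0.1, 165.0]
contact_force: [-0.4, -0.0, -0.3]
gripper_width: 0.0224
grip_force: 29.4
```

Run:
```python
from h import *
s=get_state(); print(s['t'],s['eef_pos'],s['gripper_width'],s['contact_force'])
a=grab('scene','s2.png');b=grab('top','t2.png'); print(red(a),red(b))
cv2.imwrite('pics/c2.png',np.hstack([cv2.resize(a[140:280,290:430],(400,400),interpolation=2),cv2.resize(b[100:240,285:425],(400,400),interpolation=2)]))
```

```text
5.6667 [ 0.34741322 -0.26494854  0.1927189 ] 0.022420272106241305 [-0.42042395 -0.01514933 -0.321094  ]
[([328.6, 207.4], [326, 202, 6, 13, 50]), ([298.2, 256.1], [293, 252, 11, 11, 73]), ([354.7, 285.7], [340, 274, 31, 25, 320])] [([50.8, 131.3], [42, 124, 19, 15, 202]), ([379.2, 143.7], [378, 141, 3, 6, 11]), ([302.5, 236.7], [298, 233, 10, 9, 80]), ([376.4, 238.2], [360, 232, 30, 13, 262])]
```

View pics/c2.png

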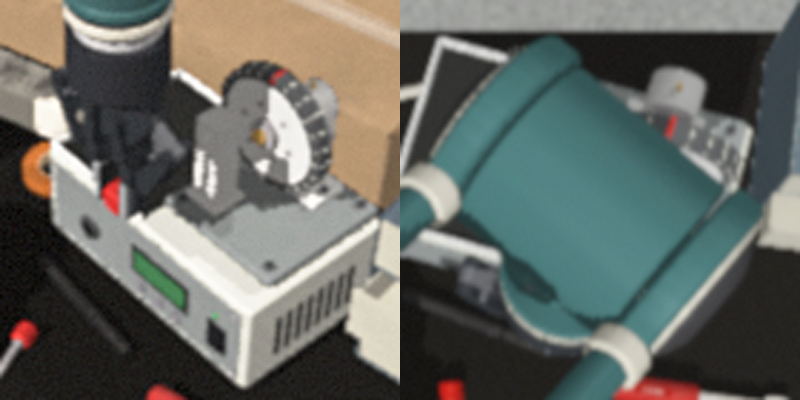

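Pin is clear at 63 mm; the red line is still on top (left crop 280,75), so the rotor hasn't moved yet. Next I carry the pin to the tray.

Call:
play_rows --motion '[0, 0, 5, 0, 0.6, 4.3, 16, 0, 0, 0.6, 4.3, 16, 0, 0, 0.6, 4.3, 16, 0, 0, 0.6, 4.3, 16, 0, 0, 0.6, 4.3, 16.4, 0, 0, 0.6, 18, -5, 0, 0, 0.6, 18, -5, 0, 0, 0.6, 18, -5, 0, 0, 0.6, 18, -5, 0, 0, 0.6]'

```text
t: 6.6
eef_pos: [0.4445, -0.2055, 0.1988]
ee_rot: [-180.0, 0.1, 165.1]
contact_force: [-0.2, 0.1, -0.6]
gripper_width: 0.023
grip_force: 29.5
```

Call:
play_rows --motion '[19, -4.4, 0, 0, 0.6, 0, 0, -15, 0, 0.6, 0, 0, -15, 0, 0.6, 0, 0, -10, 0, 0.6, 0, 0, 0, 0, 0.6, 0, 0, 0, 0, 0.6]'

```text
t: 7.1
eef_pos: [0.4616, -0.2095, 0.1578]
ee_rot: [180.0, -0.1, 165.0]
contact_force: [-0.1, -0.1, 0.4]
gripper_width: 0.0223
grip_force: 29.5
```

Run:
```python
from h import *
s=get_state(); print(s['t'],s['eef_pos'],s['gripper_width'],s['contact_force'])
a=grab('scene','s3.png');b=grab('wrist','w3.png'); print(red(a),red(b))
cv2.imwrite('pics/c3.png',np.hstack([cv2.resize(a[140:280,290:430],(400,400),interpolation=2),cv2.resize(b,(400,400),interpolation=2)]))
```

```text
7.1 [ 0.4615506  -0.2095206   0.15775442] 0.022330971133933526 [-0.05714586 -0.11399419  0.40788732]
[([335.6, 181.3], [333, 176, 6, 12, 53]), ([298.2, 256.2], [293, 252, 11, 10, 68]), ([354.6, 285.6], [340, 274, 31, 25, 318])] [([89.7, 45.9], [35, 25, 108, 42, 3078]), ([318.2, 275.4], [292, 242, 53, 69, 3243])]
```

View pics/c3.png

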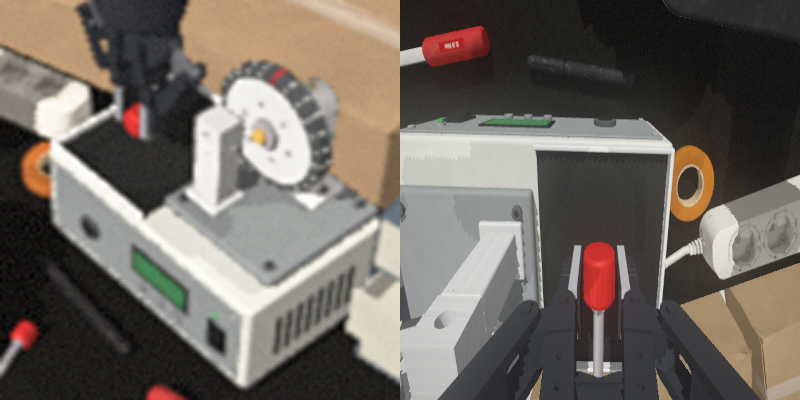

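Knob is over the mat, well centred between the tray lips. The rotor still hasn't turned. Now lowering.

Call:
play_rows --motion '[0, 0, -12, 0, 0.6, 0, 0, -12, 0, 0.6, 0, 0, -7, 0, 0.6, 0, 0, -3, 0, 0.6, 0, 0, 0, 0, 0.6, 0, 0, 0, 0, 0.6]'

```text
t: 7.7
eef_pos: [0.4615, -0.2095, 0.1249]
ee_rot: [180.0, -0.1, 165.0]
contact_force: [-4.5, 2.9, 9.1]
gripper_width: 0.0225
grip_force: 30.2
```

Run:
```python
from h import *
s=get_state(); print(s['t'],s['eef_pos'],s['gripper_width'],s['contact_force'],s['torque'])
```

```text
7.7 [ 0.46154786 -0.20947181  0.1249324 ] 0.02249516437935844 [-4.54997911  2.91365198  9.08249312] [ 0.43392316  0.66540789 -0.03577222]
```

Contact felt (9 N), so I open gently and back off.

Call:
play_rows --motion '[0, 0, 0, 0, 0.4, 0, 0, 0, 0, 0.3, 0, 0, 0, 0, 0.2, 0, 0, 0, 0, 0.1, 0, 0, 0, 0, 0.1, 0, 0, 10, 0, 0.1, 0, 0, 25, 0, 0.1, 0, 0, 35, 0, 0.1, 0, 0, 40, 0, 0.1, 0, 0, 40, 0, 0.1]'

```text
t: 8.53
eef_pos: [0.4612, -0.2094, 0.2759]
ee_rot: [180.0, -0.1, 165.0]
contact_force: [0.1, 0.4, -0.5]
gripper_width: 0.0383
grip_force: 0.0
```

Run:
```python
from h import *
np.set_printoptions(precision=4,suppress=True)
s=get_state(); print(s['t'],s['eef_pos'],s['ee_rot'],s['gripper_width'],s['contact_force'])
a=grab('scene','s4.png');S=cal('scene');b=grab('wrist','w4.png');W=cal('wrist'); A=red(a);B=red(b);print(A,B)
for r in B: print(plane(W,*r[0],.124))
k=min(A,key=lambda r:r[0][1]); 
for r in A:
  for q in B: print(r[0],q[0],tri(S,r[0],W,q[0]))
cv2.imwrite('pics/c4.png',np.hstack([cv2.resize(a[140:280,290:430],(400,400),interpolation=2),cv2.resize(b,(400,400),interpolation=2)]))
# cabinet corner
```

```text
8.5333 [ 0.4612 -0.2094  0.2759] [179.9863  -0.0684 165.0131] 0.03826515907677727 [ 0.0802  0.3805 -0.4783]
[([339.4, 190.0], [333, 184, 14, 13, 140]), ([298.3, 256.2], [293, 252, 11, 10, 70]), ([354.7, 285.6], [340, 274, 31, 25, 318])] [([304.8, 6.4], [295, 0, 20, 16, 254]), ([162.3, 47.7], [126, 34, 72, 28, 1418]), ([322.0, 172.4], [308, 156, 29, 34, 854]), ([97.4, 277.2], [92, 273, 12, 9, 45]), ([95.3, 294.1], [91, 285, 10, 19, 99])]
[ 0.337  -0.1884  0.124 ]
[ 0.3358 -0.305   0.124 ]
[ 0.4674 -0.2091  0.124 ]
[ 0.515 -0.454  0.124]
[ 0.5328 -0.4655  0.124 ]
[339.4, 190.0] [304.8, 6.4] (array([ 0.3709, -0.2238,  0.2132]), np.float64(0.08005726704573925))
[339.4, 190.0] [162.3, 47.7] (array([ 0.3597, -0.2681,  0.2353]), np.float64(0.017528269407534887))
[339.4, 190.0] [322.0, 172.4] (array([ 0.4674, -0.2092,  0.1242]), np.float64(0.00017998587710964573))
[339.4, 190.0] [97.4, 277.2] (array([ 0.4008, -0.2879,  0.2674]), np.float64(0.09660287030528938))
[339.4, 190.0] [95.3, 294.1] (array([ 0.4022, -0.2874,  0.2714]), np.float64(0.10327728465829177))
[298.3, 256.2] [304.8, 6.4] (arra
[... 255 characters left out ...]
6015108))
[298.3, 256.2] [97.4, 277.2] (array([ 0.3277, -0.2859,  0.2294]), np.float64(0.2591814237758193))
[298.3, 256.2] [95.3, 294.1] (array([ 0.3267, -0.2837,  0.2382]), np.float64(0.26575413875394494))
[354.7, 285.6] [304.8, 6.4] (array([ 0.3375, -0.254 , -0.0644]), np.float64(0.14592534549028527))
[354.7, 285.6] [162.3, 47.7] (array([ 0.3167, -0.3497,  0.0099]), np.float64(0.000778746159637131))
[354.7, 285.6] [322.0, 172.4] (array([ 0.5849, -0.2248, -0.3688]), np.float64(0.05487255663950758))
[354.7, 285.6] [97.4, 277.2] (array([ 0.3856, -0.3847,  0.1227]), np.float64(0.2408916797208997))
[354.7, 285.6] [95.3, 294.1] (array([ 0.3861, -0.3825,  0.1348]), np.float64(0.2535262614439105))
```

View pics/c4.png

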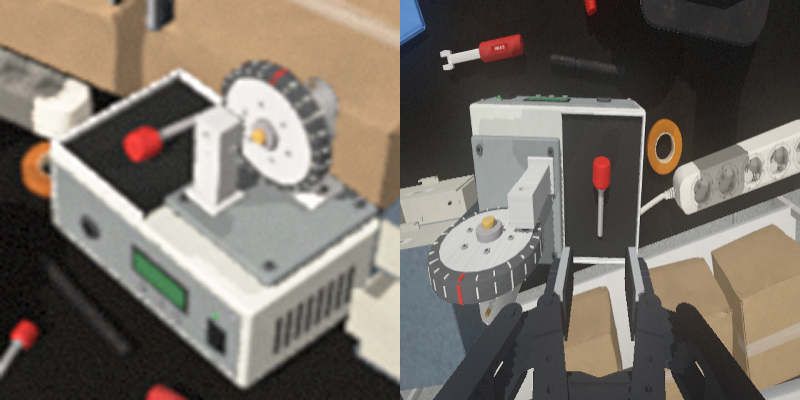

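The pin lies in the tray with its knob at (0.467,-0.209,0.124), 12 mm above the mat, which is right. The rotor still shows the red line on top, so its weight is within the friction band of straight up or straight down. Next I turn the hand 90° and move it above the rotor.

Call:
play_rows --motion '[0, 0, 30, -7, 0.1, 0, 0, 30, -7, 0.1, 0, -15, 0, -7, 0.1, 0, -15, 0, -7, 0.1, 0, -15, 0, -7, 0.1, 0, -15, 0, -7, 0.1, 0, -15, 0, -7, 0.1, 0, -15, 0, -7, 0.1, 0, -15, 0, -7, 0.1, 0, -10, 0, -7, 0.1]'

```text
t: 9.47
eef_pos: [0.4617, -0.326, 0.3343]
ee_rot: [-180.0, 0.0, 94.6]
contact_force: [-0.3, 0.2, -0.2]
gripper_width: 0.0385
grip_force: 0.0
```

Call:
play_rows --motion '[0, -10, 0, -7, 0.1, 0, 0, 0, -7, 0.1, 0, 0, 0, -6, 0.1, 0, 0, 0, 0, 0.1, 0, 0, 0, 0, 0.1]'

```text
t: 9.88
eef_pos: [0.4618, -0.3347, 0.3344]
ee_rot: [-180.0, -0.0, 75.2]
contact_force: [0.2, -0.6, -0.6]
gripper_width: 0.0387
grip_force: 0.0
```

```bash
cat >> h.py <<'E'
O=np.array([.461,-.3345,.210]); yw=np.radians(-15)
X=np.array([np.cos(yw),np.sin(yw),0]); Y=np.array([-np.sin(yw),np.cos(yw),0]); Z=np.array([0,0,1.])
def st(p): d=np.array(p)-O; return np.array([d@X,d@Y,d@Z])
def ang(c3,u,v):
    "red rim line -> rotor angle (deg), None when ray misses the rim; also stand x of the hit"
    o,d=ray(c3,u,v); o=st(o); d=np.array([d@X,d@Y,d@Z])
    a,b,c=d[1:]@d[1:],2*o[1:]@d[1:],o[1:]@o[1:]-.055**2; D=b*b-4*a*c
    if D<0:
        k=-b/(2*a)
        if np.linalg.norm((o+k*d)[1:])>.060: return None
    else: k=(-b-D**.5)/(2*a)
    p=o+k*d
    return (round(float(np.degrees(np.arctan2(-p[1],p[2]))),1),round(float(p[0]),4)) if abs(p[0])<.02 else None
def look(names=('scene','top','wrist')):
    out={}
    for n in names:
        im=grab(n);c=cal(n)
        out[n]=[(r[0],r[1][4],ang(c,*r[0])) for r in red(im) if ang(c,*r[0])]
    return out
E
python3 - <<'E'
from h import *
np.set_printoptions(precision=4,suppress=True)
s=get_state(); print(s['t'],s['eef_pos'],s['ee_rot'],s['qpos'],s['gripper_width'],st(s['eef_pos']))
print(look())
for n in('scene','top'): im=cv2.imread(f'pics/{n}0.png'); c=cal(n); print(n,[(r[0],r[1][4],ang(c,*r[0])) for r in red(im)])
grab('wrist','w5.png')
E
```

```text
9.8833 [ 0.4618 -0.3347  0.3344] [-179.9964   -0.0014   75.1777] [-38.4409   1.2047  97.7625  -0.0002  81.0366 -23.6186] 0.03866497175268672 [ 0.0008 -0.      0.1244]
{'scene': [], 'top': [], 'wrist': [([318.2, 213.5], 74, (0.0, 0.0013))]}
scene [([353.4, 193.5], 143, None), ([298.2, 256.1], 70, None), ([354.7, 285.6], 321, None)]
top [([50.8, 131.3], 202, None), ([379.1, 143.7], 10, (0.5, 0.0004)), ([348.1, 179.0], 131, None), ([372.8, 237.2], 348, None), ([302.5, 236.8], 82, None)]
```

View pics/w5.png

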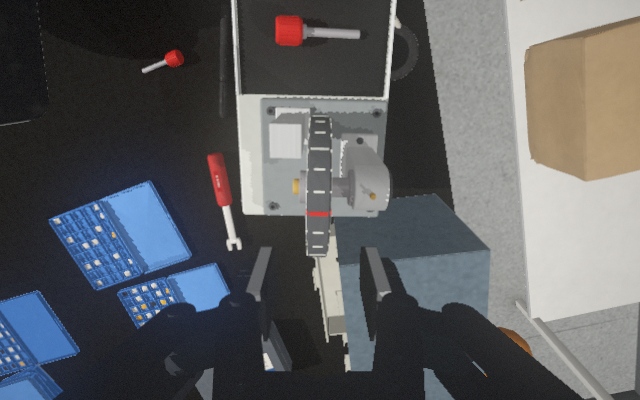

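The wrist view shows the rotor edge-on at column 318, with the red line at (318,213), angle 0.0°, and the pin in the tray at the top. I'll check the blue cabinet's height before lowering.

Run:
```python
from h import *
S=cal('scene');T=cal('top')
for a,b in (((462,185),(428,95)),((582,243),(571,115)),((412,236),(412,178))):
  p=tri(S,a,T,b); print(p,st(p[0]))
```

```text
(array([ 0.60584714, -0.45895998,  0.15629643]), np.float64(0.00995648391820541)) [ 0.17212421 -0.08272991 -0.05370357]
(array([ 0.55290995, -0.74311487,  0.17909071]), np.float64(0.0022634672718244925)) [ 0.1945355  -0.37090361 -0.03090929]
(array([ 0.43119643, -0.42463622,  0.12013807]), np.float64(0.0031032422374714826)) [-0.00545907 -0.09477863 -0.08986193]
```

Call:
play_rows --motion '[0, 0, -25, 0, 0.1, 0, 0, -25, 0, 0.1, 0, 0, -20, 0, 0.1, 0, 0, -13, 0, 0.1, 0, 0, 0, 0, 0.1, 0, 0, 0, 0, 0.1]'

```text
t: 10.58
eef_pos: [0.4617, -0.3345, 0.2509]
ee_rot: [-179.9, -0.0, 75.0]
contact_force: [0.2, 0.2, -0.1]
gripper_width: 0.0384
grip_force: 0.0
```

Call:
play_rows --motion '[0, 0, 0, 0, 0.8, 0, 0, 0, 0, 0.8, 0, 0, 0, 0, 0.8, 0, 0, 0, 0, 0.8]' --newtons 20

```text
t: 10.92
eef_pos: [0.4618, -0.3352, 0.2534]
ee_rot: [180.0, 0.1, 75.0]
contact_force: [-5.3, 1.5, 6.4]
gripper_width: 0.016
grip_force: 22.3
```

Call:
play_rows --motion '[-1.0, -3.7, -0.2, 0, 0.8, -1.0, -3.7, -0.5, 0, 0.8, -1.0, -3.6, -0.8, 0, 0.8, -0.9, -3.5, -1.2, 0, 0.8, -0.9, -3.4, -1.5, 0, 0.8, -0.9, -3.3, -1.8, 0, 0.8, -0.8, -3.1, -2.1, 0, 0.8, -0.8, -2.9, -2.3, 0, 0.8, 0, 0, 0, 0, 0.8, 0, 0, 0, 0, 0.8]'

```text
t: 11.75
eef_pos: [0.4539, -0.3626, 0.2425]
ee_rot: [-180.0, 0.1, 75.0]
contact_force: [-5.0, 0.7, 4.4]
gripper_width: 0.0155
grip_force: 23.3
```

Run:
```python
from h import *
np.set_printoptions(precision=4,suppress=True)
s=get_state(); print(s['t'],st(s['eef_pos']),s['ee_rot'],s['gripper_width'],s['contact_force'],s['torque'])
print(look())
```

```text
11.75 [ 0.0004 -0.029   0.0325] [-179.9864    0.0698   74.9611] 0.015510333581717323 [-5.004   0.7386  4.4281] [ 0.2775  0.9281 -0.3555]
{'scene': [], 'top': [], 'wrist': [([299.7, 283.2], 12, (25.3, -0.0066)), ([336.6, 284.1], 13, (26.0, 0.0081)), ([318.1, 289.5], 111, (30.8, 0.0007))]}
```

Call:
play_rows --motion '[0, 0, 0, 0, 0.4, 0, 0, 0, 0, 0.4, 0, 0, 10, 0, 0.2, 0, 0, 25, 0, 0.1, 0, 0, 30, 0, 0.1, 5, 18, 20, 0, 0.1, 3, 10, 0, 0, 0.1]'

```text
t: 12.48
eef_pos: [0.4653, -0.335, 0.3329]
ee_rot: [179.4, 0.2, 75.0]
contact_force: [0.5, 0.6, 0.9]
gripper_width: 0.0386
grip_force: 0.0
```

Run:
```python
from h import *
np.set_printoptions(precision=4,suppress=True)
for i in range(4):
    s=get_state(); print(s['t'],st(s['eef_pos']),look(('wrist',)))
print(look())
```

```text
12.4833 [0.0043 0.0007 0.1229] {'wrist': []}
12.5333 [0.0035 0.0027 0.1203] {'wrist': []}
12.5833 [0.0024 0.002  0.1179] {'wrist': []}
12.6333 [0.0016 0.0015 0.1161] {'wrist': []}
{'scene': [], 'top': [], 'wrist': []}
```

Call:
play_rows --motion '[8, 30, 0, 0, 0.1, 8, 30, 0, 0, 0.1, 8, 30, 0, 0, 0.1, 6, 25, 0, 0, 0.1, 0, 0, 0, 0, 0.1, 0, 0, 0, 0, 0.1, 0, 0, 0, 0, 0.1, 0, 0, 0, 0, 0.1, 0, 0, 0, 0, 0.1, 0, 0, 0, 0, 0.1]'

```text
t: 13.67
eef_pos: [0.4923, -0.2199, 0.3257]
ee_rot: [-180.0, 0.0, 74.9]
contact_force: [-0.3, 0.3, -0.0]
gripper_width: 0.0383
grip_force: 0.0
```

```bash
cat >> h.py <<'E'
def face(im,c3,k=4.5):
    "front face resampled to the rotor plane, 4.5 px/mm, seen from the front; right = -y"
    n=int(124*k); q=np.array([[0,0],[n,0],[n,n],[0,n]],np.float32); P=[]
    for u,v in q: P.append(proj(c3,O-.008*X-(u/k-62)*.001*Y-(v/k-62)*.001*Z))
    H=cv2.getPerspectiveTransform(np.array(P,np.float32),q)
    return cv2.warpPerspective(im,H,(n,n),flags=cv2.INTER_CUBIC)
E
python3 - <<'E'
from h import *
np.set_printoptions(precision=4,suppress=True)
s=get_state(); print(s['t'],st(s['eef_pos']),look())
a=grab('scene','s6.png'); S=cal('scene')
f0=face(cv2.imread('pics/scene0.png'),S);f1=face(a,S)
cv2.imwrite('pics/f0.png',f0);cv2.imwrite('pics/f1.png',f1)
E
```

```text
13.6667 [0.0006 0.1188 0.1157] {'scene': [], 'top': [], 'wrist': []}
```

Call:
play_rows --motion '[0, 0, 0, 0, 0.1, 0, 0, 0, 0, 0.1, 0, 0, 0, 0, 0.1, 0, 0, 0, 0, 0.1, 0, 0, 0, 0, 0.1, 0, 0, 0, 0, 0.1, 0, 0, 0, 0, 0.1, 0, 0, 0, 0, 0.1, 0, 0, 0, 0, 0.1, 0, 0, 0, 0, 0.1]'

```text
t: 14.7
eef_pos: [0.4926, -0.219, 0.3259]
ee_rot: [-180.0, 0.0, 75.0]
contact_force: [0.3, -0.1, 0.4]
gripper_width: 0.0385
grip_force: 0.0
```

```bash
cat >> h.py <<'E'
def red2(im):
    b,g,r=[im[...,i].astype(int) for i in range(3)]
    m=((r-np.maximum(b,g)>45)&(abs(g-b)<45)).astype(np.uint8)
    n,l,s,c=cv2.connectedComponentsWithStats(m); return [(c[i].round(1).tolist(),s[i].tolist()) for i in range(1,n) if s[i,4]>2]
def seen(im,n): c=cal(n); return [(r[0],r[1][4],ang(c,*r[0])) for r in red2(im) if ang(c,*r[0])]
E
python3 - <<'E'
from h import *
np.set_printoptions(precision=4,suppress=True)
for f in ('scene0','s2','s3','s4','s6'): print(f,seen(cv2.imread(f'pics/{f}.png'),'scene'))
s=get_state(); print(s['t'])
for n in ('scene','top','wrist'): print(n,seen(grab(n,n[0]+'7.png'),n))
S=cal('scene'); F=[face(cv2.imread('pics/'+f),S) for f in('scene0.png','s6.png','s7.png')]
w=cv2.imread('pics/w7.png')
def lab(i,a): return cv2.resize(i,(a,a))
row=np.hstack([lab(F[0],260),lab(F[1],260),lab(F[2],260)])
bot=np.hstack([cv2.resize(w,(480,300)),cv2.resize(cv2.imread('pics/t7.png')[100:240,300:440],(300,300),interpolation=2)])
cv2.imwrite('pics/c7.png',np.vstack([row,bot]))
def prof(g,r):
    p=cv2.warpPolar(g,(280,720),(279,279),279,cv2.WARP_POLAR_LINEAR).astype(float); return p
E
```

```text
scene0 [([386.6, 165.9], 18, (0.6, -0.0018))]
s2 [([386.7, 166.1], 18, (1.3, -0.0021))]
s3 [([386.8, 166.1], 17, (1.4, -0.002))]
s4 [([386.8, 166.1], 17, (1.4, -0.002))]
s6 []
14.7
scene []
top []
wrist []
```

View pics/c7.png

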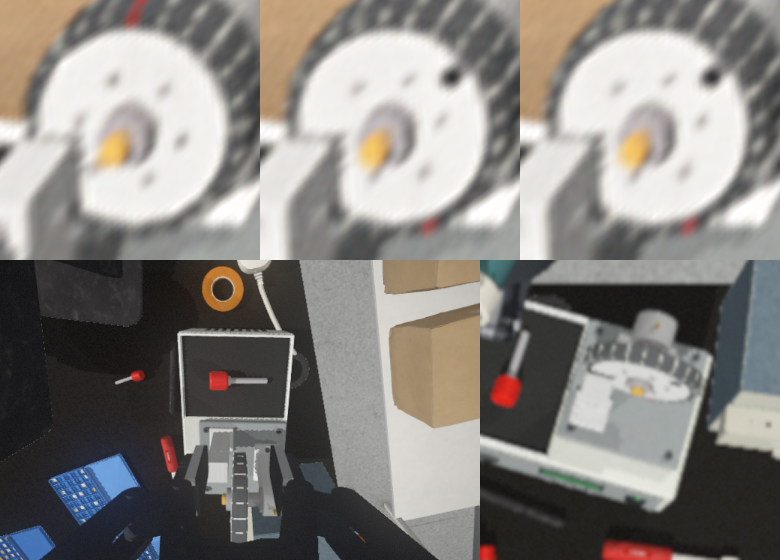

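The unwarped front face is very readable. At the start the red line is on top. After release, the pin hole is at (190,77) and the red line at (168,227) in the 260 px panels, both giving a rotor angle of about 159°. It is the same in both later frames, so it has settled: the rotor fell clockwise and heavy-down is a further 15 to 34° clockwise. I'll track the dark hole numerically from here.

```bash
cat >> h.py <<'E'
def hole(im,c3=None):
    "rotor angle (deg, 0..360) from the dark pin hole in the front cover, r about 38 mm"
    c3=c3 or cal('scene'); f=cv2.cvtColor(face(im,c3),cv2.COLOR_BGR2GRAY); out=[]
    m=((f<110)).astype(np.uint8); n,l,s,c=cv2.connectedComponentsWithStats(m)
    for i in range(1,n):
        dx,dy=(c[i]-279)/4.5; r=np.hypot(dx,dy)
        if 28<r<46 and 150<s[i,4]<3500: out.append((round(float((np.degrees(np.arctan2(dx,-dy))+109.86)%360),1),round(float(r),1),int(s[i,4])))
    return out
E
python3 - <<'E'
from h import *
for f in('s6','s7'):
    im=cv2.imread(f'pics/{f}.png'); print(hole(im))
    F=face(im,cal('scene')).astype(int); m=(F[...,2]-np.maximum(F[...,0],F[...,1])>25)&(abs(F[...,0]-F[...,1])<40)
    m[:380]=0; ys,xs=np.nonzero(m); print(len(xs),(xs.mean()-279)/4.5,(ys.mean()-279)/4.5)
f=cv2.cvtColor(face(cv2.imread('pics/s7.png'),cal('scene')),cv2.COLOR_BGR2GRAY)
# cover circle centre check
_,m=cv2.threshold(f[:, :],190,255,0); n,l,s,c=cv2.connectedComponentsWithStats(m); i=l[279-90,279]; print(s[l[189,279]]/4.5-62)
E
```

```text
[(159.1, 39.2, 752)]
1102 18.62250453720508 45.811655575720906
[(159.2, 39.2, 753)]
1114 18.634151206862157 45.85457809694794
[  -62.           -47.11111111    46.            47.11111111
 28888.88888889]
```

Call:
play_rows --motion '[-8, -30, 0, 0, 0.1, -8, -30, 0, 0, 0.1, -8.3, -31, 0, 0, 0.1, 0, 0, -25, 0, 0.1, 0, 0, -25, 0, 0.1, 0, 0, -20, 0, 0.1, 0, 0, -12, 0, 0.1, 0, 0, 0, 0, 0.1, 0, 0, 0, 0, 0.1]'

```text
t: 15.6
eef_pos: [0.4681, -0.3097, 0.2436]
ee_rot: [-179.9, -0.0, 75.0]
contact_force: [0.7, 0.2, -0.8]
gripper_width: 0.0381
grip_force: 0.0
```

Run:
```python
from h import *
s=get_state(); print(s['t'],st(s['eef_pos']),s['contact_force']); print(hole(grab('scene')))
```

```text
15.6 [0.00047998 0.02576671 0.03359846] [ 0.65849106  0.17663625 -0.78977554]
[(159.3, 39.2, 722)]
```

A = 159.2°, and the hole is still visible with the hand in place. Now I grip and turn clockwise past the bottom.

Call:
play_rows --motion '[0, 0, 0, 0, 0.8, 0, 0, 0, 0, 0.8, 0, 0, 0, 0, 0.8, 0, 0, 0, 0, 0.8]' --newtons 20

```text
t: 15.98
eef_pos: [0.4689, -0.3103, 0.2459]
ee_rot: [179.9, 0.0, 75.0]
contact_force: [-2.0, 1.4, 6.1]
gripper_width: 0.0153
grip_force: 22.9
```

Call:
play_rows --motion '[-1.5, -5.7, 2.9, 0, 0.8, -1.6, -6.0, 2.1, 0, 0.8, -1.7, -6.2, 1.3, 0, 0.8, -1.7, -6.3, 0.4, 0, 0.8, -1.7, -6.3, -0.4, 0, 0.8, -1.7, -6.2, -1.3, 0, 0.8, -1.6, -6.0, -2.1, 0, 0.8, -1.5, -5.7, -2.9, 0, 0.8, -1.4, -5.3, -3.6, 0, 0.8, -1.3, -4.8, -4.3, 0, 0.8]'

```text
t: 16.82
eef_pos: [0.4524, -0.3675, 0.2373]
ee_rot: [-180.0, -0.1, 75.0]
contact_force: [-3.4, 5.3, 7.2]
gripper_width: 0.0154
grip_force: 24.5
```

Run:
```python
from h import *
for i in range(3):
    s=get_state(); print(s['t'],st(s['eef_pos']),s['contact_force']); a=grab('scene','s8.png'); print(hole(a),s['gripper_width'])
print(seen(grab('wrist'),'wrist'))
```

```text
16.8167 [ 0.00028075 -0.03411353  0.02733289] [-3.43511442  5.33907361  7.17566391]
[(222.3, 37.8, 508)] 0.015420905647226176
16.8667 [ 0.00024685 -0.03509657  0.02640589] [-1.68047645  3.36563523  5.88146676]
[(223.7, 38.3, 477)] 0.015777205169887714
16.9167 [ 0.00025787 -0.03495611  0.02657169] [-1.09192216  2.04290072  3.15190787]
[(223.2, 38.2, 549)] 0.01566824669345087
[]
```

Call:
play_rows --motion '[0, 0, 0, 0, 0.4, 0, 0, 0, 0, 0.4, 0, 0, 10, 0, 0.2, 0, 0, 25, 0, 0.1, 0, 0, 30, 0, 0.1, 0, 0, 0, 0, 0.1, 0, 0, 0, 0, 0.1, 0, 0, 0, 0, 0.1, 0, 0, 0, 0, 0.1, 0, 0, 0, 0, 0.1]'

```text
t: 17.85
eef_pos: [0.4521, -0.368, 0.2995]
ee_rot: [-179.9, -0.1, 75.0]
contact_force: [0.4, 0.9, 0.2]
gripper_width: 0.0382
grip_force: 0.0
```

Run:
```python
from h import *
s=get_state(); print(s['t'],st(s['eef_pos'])); print(hole(grab('scene','s9.png')))
```

```text
17.85 [ 4.82905363e-05 -3.46357583e-02  8.95437155e-02]
[(193.7, 38.3, 541)]
```

Call:
play_rows --motion '[0, 0, 0, 0, 0.1, 0, 0, 0, 0, 0.1, 0, 0, 0, 0, 0.1, 0, 0, 0, 0, 0.1, 0, 0, 0, 0, 0.1, 0, 0, 0, 0, 0.1, 0, 0, 0, 0, 0.1, 0, 0, 0, 0, 0.1, 0, 0, 0, 0, 0.1, 0, 0, 0, 0, 0.1]'

```text
t: 18.73
eef_pos: [0.4526, -0.3685, 0.301]
ee_rot: [180.0, 0.0, 75.0]
contact_force: [-0.4, -0.8, -0.0]
gripper_width: 0.0384
grip_force: 0.0
```

Call:
play_rows --motion '[0, 0, 0, 0, 0.1, 0, 0, 0, 0, 0.1, 0, 0, 0, 0, 0.1, 0, 0, 0, 0, 0.1, 0, 0, 0, 0, 0.1, 0, 0, 0, 0, 0.1, 0, 0, 0, 0, 0.1, 0, 0, 0, 0, 0.1, 0, 0, 0, 0, 0.1, 0, 0, 0, 0, 0.1]'

```text
t: 19.57
eef_pos: [0.4526, -0.3685, 0.301]
ee_rot: [-180.0, -0.0, 75.0]
contact_force: [1.1, -1.0, -0.1]
gripper_width: 0.0386
grip_force: 0.0
```

Run:
```python
from h import *
s=get_state(); print(s['t'],st(s['eef_pos'])); print(hole(grab('scene','s10.png')),seen(grab('wrist'),'wrist'))
```

```text
19.5667 [ 0.00064523 -0.03497947  0.09096807]
[(192.8, 38.1, 461)] []
```

B = 192.8°, A = 159.2°, so heavy-down is at 176.0°. The half-gap of 16.8° falls inside the stated 15 to 34°. I'll grip near the top and turn back about 17° anticlockwise.

Call:
play_rows --motion '[3.5, 13, 0, 0, 0.1, 3.5, 13, 0, 0, 0.1, 0, 0, -20, 0, 0.1, 0, 0, -20, 0, 0.1, 0, 0, -10, 0, 0.1, 0, 0, 0, 0, 0.1, 0, 0, 0, 0, 0.8, 0, 0, 0, 0, 0.8, 0, 0, 0, 0, 0.8, 0, 0, 0, 0, 0.8]' --newtons 20

```text
t: 20.5
eef_pos: [0.4597, -0.3423, 0.252]
ee_rot: [180.0, -0.0, 75.0]
contact_force: [-1.8, 2.5, 1.6]
gripper_width: 0.0154
grip_force: 23.4
```

Call:
play_rows --motion '[1.0, 3.9, 0.4, 0, 0.8, 1.0, 3.9, 0.2, 0, 0.8, 1.0, 3.9, -0.2, 0, 0.8, 1.0, 3.9, -0.4, 0, 0.8, 0, 0, 0, 0, 0.8, 0, 0, 0, 0, 0.8, 0, 0, 0, 0, 0.8]'

```text
t: 21.08
eef_pos: [0.4638, -0.3281, 0.2522]
ee_rot: [179.9, 0.1, 75.0]
contact_force: [-3.1, -4.4, 4.5]
gripper_width: 0.0159
grip_force: 24.0
```

Run:
```python
from h import *
for i in range(2):
    s=get_state(); print(s['t'],st(s['eef_pos']),s['contact_force'],s['grip_force']); a=grab('scene','s11.png'); print(hole(a),s['gripper_width'])
```

```text
21.0833 [0.00100836 0.00691676 0.04218044] [-3.12730072 -4.40389756  4.50913518] 23.993005289667053
[(179.2, 38.5, 639)] 0.015876861227277914
21.1333 [0.00101807 0.00694014 0.04218142] [-2.77695216 -4.43259393  4.59183349] 24.001526134234155
[(179.1, 38.5, 647)] 0.015511769460152864
```

Call:
play_rows --motion '[0.4, 1.6, -0.1, 0, 0.8, 0.4, 1.6, -0.2, 0, 0.8, 0, 0, 0, 0, 0.8, 0, 0, 0, 0, 0.8, 0, 0, 0, 0, 0.8, 0, 0, 0, 0, 0.8, 0, 0, 0, 0, 0.8, 0, 0, 0, 0, 0.8]'

```text
t: 21.85
eef_pos: [0.4648, -0.3245, 0.2515]
ee_rot: [179.9, 0.1, 75.0]
contact_force: [-2.0, -5.5, 4.0]
gripper_width: 0.0152
grip_force: 24.1
```

Run:
```python
from h import *
for i in range(3):
    s=get_state(); print(s['t'],st(s['eef_pos']),s['contact_force'],s['grip_force']); a=grab('scene','s12.png'); print(hole(a),s['joint_velocities'].round(2))
S=cal('scene'); W=cal('wrist'); A=red(a); print(A); print([plane(W,*r[0],.124) for r in red(grab('wrist'))], [plane(S,*r[0],.124) for r in A])
```

```text
21.85 [0.00104661 0.01060361 0.04153653] [-1.96933866 -5.53196171  3.98356816] 24.095053783385083
[(174.8, 38.6, 601)] [-0.11 -0.02  0.08 -0.04 -0.05 -0.02]
21.9 [0.00105472 0.01062442 0.0415579 ] [-1.84903882 -4.8060853   4.46709146] 24.09462410498236
[(174.8, 38.6, 597)] [ 0.01 -0.1   0.04 -0.01  0.04  0.01]
21.95 [0.00106283 0.01061777 0.04155005] [-2.06034281 -4.78674081  4.31907568] 24.09544104782981
[(174.8, 38.5, 592)] [ 0.05 -0.   -0.06 -0.06  0.06  0.01]
[([339.3, 190.1], [333, 184, 14, 13, 137]), ([298.4, 256.1], [293, 252, 11, 10, 69]), ([354.7, 285.6], [341, 274, 30, 25, 319])]
[array([ 0.4674708 , -0.20846354,  0.124     ]), array([ 0.36707111, -0.20433942,  0.124     ]), array([ 0.36644253, -0.31929293,  0.124     ])] [array([ 0.46726022, -0.20908176,  0.124     ]), array([ 0.24304316, -0.24841642,  0.124     ]), array([ 0.24296487, -0.39135297,  0.124     ])]
```

174.8° is within 1.2° of the midpoint, the hand is still with a 24 N grip, and the pin is at rest in the tray. Handing in.

```bash
python3 -c "
from station import order; print(order.close_job())"
```

```text
the job is handed in; nothing more can be done
None
```

Handed in at about 22 s of the 72 s allowed, with no verdict returned: the pin lies at rest in the tray, and the gripper holds the rotor still at 174.8°, against a heavy-down estimate of 176.0° (midway between the two rest points, 159.2° and 192.8°).

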